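Open the tight green tin one-handed

ROBOT

A 7-joint arm with a two-finger parallel gripper is mounted at the origin on a cart in front of the work surface, level with it; the furniture and walls round the work are solid. World frame = base frame: x ahead of the robot, y to its left, z up, the work surface at z = 0. Lengths are in m, angles in rad, forces in N, time in s.
With the tool pointing down it reaches from about 0.425 to 0.95 m from the base axis. Payload 16.7 kg.
Tool frame: the origin (TCP) lies on the centre line of the jaws, within the pads' length; the fingertips stand 19 mm ahead of it and the grasp point (between the pads) is the TCP; z points along the fingers, y is the line along which they close (so a half turn about z gives the same grasp; the last joint's range is limited). The gripper opens to 94 mm and grips with 3 to 60 N. Pads are 16 mm wide; open, the fingers measure 119 mm over their backs; the gripper's body (75 mm by 177 mm) begins 78 mm behind the grasp point.
Start: joints at [-1.444, 0.426, 0.074, 1.606, -0.034, 1.111, -0.067], TCP at [0.184, 0.649, 0.224] pointing down, gripper open.
Joint ranges: [-2.85, 2.85], [-0.5, 2.14], [-1.23, 1.37], [0.21, 2.46], [-1.02, 4.16], [0.16, 2.05], [-2.73, 2.73]. Speed limits (rad/s): [1.89, 1.89, 2.39, 2.39, 3.01, 3.01, 3.01].

INTERFACE

Orientations are given as [roll, pitch, yaw] about the fixed x, y, z axes, in that order (R = Rz(yaw) Ry(pitch) Rx(roll)).
In Python, from bench import arm gives the robot as it stands.
- The arm moves only by the tool step_arm, never from a script. Its argument "plan" is a list of rows, each a list of 7 numbers: the shift along the tool's x, y, z in mm, then the turn, a rotation vector about the tool's x, y, z in degrees, then the closure in counts, from 0 (fully open) to 255 (shut). In form: [[dx, dy, dz, ax, ay, az, fingers], ...]. A call has 1 to 20 rows; each row shifts and turns the commanded pose from where the row before left it, along the tool's axes as they then stand; what a row does not reach is not made up. A row lasts 1/12 s, in which the tool goes at most 41.7 mm and 7.16 degrees, less where a joint would pass 70% of its speed; a pose out of reach is approached as far as the arm can. A call with a gripper value outside its range is refused whole. The fingers move at their own pace and stop on an object; the grip force is fixed at half the most. Time passes only in rows, so rows that do not move let the fingers close. It gives the time, the measured TCP pose, the force, the opening and the grip force at its end, in the units of the state.
- arm.observe(): the state, without advancing time (a new reading comes with each control period).
- arm.grab_frame(name): name is "scene" or "top" or "wrist"; returns the picture (384x512x3 uint8, blue, green, red); there is no depth.
- arm.camera_params(name): a dict with "intrinsics" (3x3 intrinsics, pixels), "extrinsics" (4x4, takes a point from camera to world coordinates). Camera axes: x right, y up, looking along -z (the intrinsics and any distortion apply to the point x, -y, -z); pixel columns grow to the right and rows downward; lengths in m; the calibration is good to about 2 mm. The wrist camera is an equidistant fisheye: a pixel r from the principal point sees the ray r / f radians off the axis. A picture is of the moment at which its call begins: read the wrist's pose just before it. camera_params takes no time and is no camera call; for the wrist camera it gives the pose at the moment of the call.
- arm.sign_off(): hands the job in; it is judged then, once.
The state is a dict: "clock": time; "q": joint angles; "qd": joint speeds; "tau": joint torques, N m; "position": TCP position; "ee_rot": TCP orientation; "force": force on the tool from outside, world axes, zero at the start; "moment": the same for the moment, N m; "width": opening from 0.0 (shut) to 1.0 (fully open); "gripper_force": force on a finger pad.
Only numpy, scipy, OpenCV 4.12 (cv2) and the standard library are available. Lean on these libraries where they do the work, as an engineer would, in place of code of your own. Each camera call takes 0.05 s, during which the arm holds its last target. There are 200 camera calls.

TASK

Open the green tin. Its deep lid fits so tightly that the tin must be held down: bring the tin, still closed, all the way into the white hold-down bracket so that its foot is under the bracket's lip, draw the lid straight up and off, then stand the lid open side down on the round cork rest beside the bracket. Leave the open tin upright in the bracket, never tip it over, and leave the blue tin where it stands.

Things in the scene. Friction and masses are not known exactly. Their poses are not given: they have to be found in the camera images.
- tin: Base of the round green tin, loose, 0.2 to 0.35 kg. Origin: centre of its underside, z up. A dark foot disc, diameter 88 mm, 6 mm thick, carries a green body of diameter 52 mm with its top 95 mm above the origin; four sprung pads near the top press on the inside of the lid. Carry it by its lid 3 to 5 mm above the worktop: pressed down, it sticks and tips.
- tin_lid: Round green cap with brass trim: outer diameter 63 mm, 60 mm tall, 0.07 kg. Origin: centre of its open rim (lower edge), z up. Closed, rim 38 mm and top 98 mm above the tin's underside. It comes free 57 mm up (64 with the 7 mm the tin rises to the lip), rubbing all the way with 8 to 12 N (a tin not held down moves with its lid). Grip its sides.
- holder: White U-shaped bracket, fixed. Origin: worktop point under the tin's centre when fully in; x: push-in direction, y left. Lip 13 to 17 mm high, over both sides and back of the foot; slot 68 mm wide from x=-40 mm; 8 mm foot play each side, 1 mm at back. Flared guides: to x=-75 mm, 146 mm apart; x=-130 mm is clear. Cork lid rest: diameter 110 mm, top 8 mm high, centre x=+20, y=+160 mm.
- blue_tin: Another tin of the same shape and size, blue, with its lid on; it stays closed and where it is. Origin: centre of its underside.
Mind the look-alikes: they are no part of the job. Leave any orange or turquoise look-alike of the tin alone. Leave any turquoise look-alike of the tin_lid alone.

How it is judged:
By the outcome, as a careful person would: the job done as asked, in the order asked, and still so for the second after the job is handed in, with the robot touching nothing.
It also fails if it takes over 50 s, if anything falls off the work surface, if the arm or the gripper's body presses on something with over 40 N, if the wrist force passes 120 N, or if a joint passes its speed limit or range.

## Working session

There is one attempt and no reset: what is moved stays moved. The work goes in short steps, Python scripts to look and compute and a tool call to move; the robot and the scene stay as the last step left them, time stands still between calls to the robot, and variables do not carry over. Pictures are saved under pics/ and viewed, at most 10 in all, crops included, and the job is handed in when it is done.

Besides the shell and the picture viewer there is one more tool, called after "Call:" as name([rows], argument=value, ...), one row to a line, values as JSON. step_arm: Moves the arm, as the interface text tells. Its arguments: {"type":"object","properties":{"plan":{"type":"array"}},"required":["plan"]}

```bash
mkdir -p pics
python3 - <<'E'
from bench import arm
import cv2,numpy as np
s=arm.observe();print(s)
a=arm.grab_frame("scene");b=arm.grab_frame("top")
cv2.imwrite('pics/s0.png',a);cv2.imwrite('pics/t0.png',b)
for n in("scene","top"):print(arm.camera_params(n))
E
```

```text
{'clock': 0.0, 'q': array([-1.44451952,  0.42671958,  0.07384605,  1.60664268, -0.03410107,
        1.11078537, -0.0671217 ]), 'qd': array([ 1.65914122e-04,  2.77366726e-04, -4.02855321e-05, -1.00117091e-03,
        3.81345712e-04, -7.84555370e-04,  2.16624629e-04]), 'tau': array([-3.78812147e-04, -9.35843396e+01,  3.66695255e+00, -4.54212570e+01,
       -4.87822643e-02,  1.99476164e-02,  1.34451757e-04]), 'position': array([0.18370834, 0.64907197, 0.223768  ]), 'ee_rot': array([-3.14030023e+00,  9.24030724e-05,  2.86576538e+00]), 'force': array([-0.58421773,  0.29310415,  0.0412174 ]), 'moment': array([0.02598756, 0.02489199, 0.01451306]), 'gripper_force': 0.0, 'width': 1.0003448731242908}
{'intrinsics': array([[490.37630993,   0.        , 258.73101683],
       [  0.        , 490.37630993, 196.30390503],
       [  0.        ,   0.        ,   1.        ]]), 'extrinsics': array([[ 0.58571632,  0.56956181, -0.57665912, -0.35178335],
       [-0.81031498,  0.39563974, -0.43227171, -0.58888346],
       [-0.01805619,  0.72046412,  0.69325711,  1.1582775 ],
       [ 0.        ,  0.        ,  0.        ,  1.        ]])}
{'intrinsics': array([[357.56930022,   0.        , 255.82916081],
       [  0.        , 357.56930022, 190.75349734],
       [  0.        ,   0.        ,   1.        ]]), 'extrinsics': array([[ 7.25622560e-03,  9.96001903e-01, -8.90368310e-02,
         4.46418209e-01],
       [-9.99973666e-01,  7.21666014e-03, -7.66281571e-04,
         8.97926194e-02],
       [-1.20669353e-04,  8.90400466e-02,  9.96028040e-01,
         1.24022742e+00],
       [ 0.00000000e+00,  0.00000000e+00,  0.00000000e+00,
         1.00000000e+00]])}
```

View pics/t0.png

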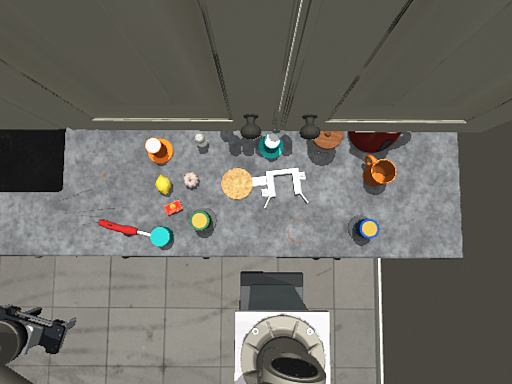

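View pics/s0.png

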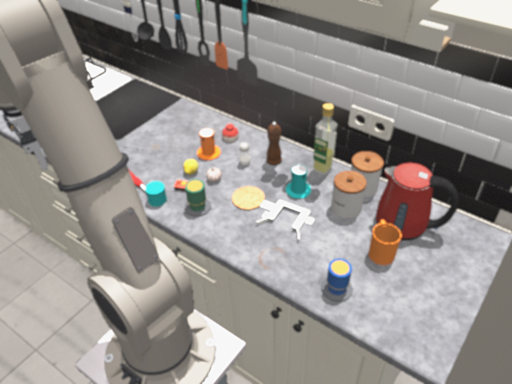

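The top view shows the green tin at (201,220), cork at (237,184), the white bracket at about (285,183) opening downward (towards the robot), the blue tin at (368,229) and a turquoise look-alike behind the bracket at (270,148). The scene view confirms this.

```bash
cat > h.py <<'E'
import cv2,numpy as np
from bench import arm
def ray(n,px,P=None):
    P=P or arm.camera_params(n);K=P["intrinsics"];E=P["extrinsics"]
    d=np.linalg.inv(K)@[px[0],px[1],1.]
    if n=="wrist":
        u=d[:2];r=np.hypot(*u);d=np.array([*(u/max(r,1e-9)*np.sin(r)),np.cos(r)])
    return E[:3,3],E[:3,:3]@(d*[1,-1,-1])
def onz(n,px,z,P=None):
    o,d=ray(n,px,P);return o+d*(z-o[2])/d[2]
def proj(n,X,P=None):
    P=P or arm.camera_params(n);K=P["intrinsics"];E=P["extrinsics"]
    c=(E[:3,:3].T@(np.array(X)-E[:3,3]))*[1,-1,-1]
    if n=="wrist":
        r=np.hypot(*c[:2]);t=np.arctan2(r,c[2]);c=np.array([*(c[:2]/max(r,1e-9)*t),1])
    return (K@(c/c[2]))[:2]
def blobs(img,lo,hi,roi,amin=20):
    x0,y0,x1,y1=roi;h=cv2.cvtColor(img,cv2.COLOR_BGR2HSV)[y0:y1,x0:x1]
    m=cv2.inRange(h,lo,hi);n,_,st,c=cv2.connectedComponentsWithStats(m)
    return [(c[i]+[x0,y0],st[i]) for i in range(1,n) if st[i,4]>=amin]
E
python3 - <<'E'
from h import *
t=cv2.imread('pics/t0.png');s=cv2.imread('pics/s0.png')
for nm,lo,hi,roi,z in(("cork",(8,60,90),(28,255,255),(210,160,256,205),.008),("brass",(12,80,90),(32,255,255),(185,205,215,235),.098),
  ("bluebrass",(12,80,90),(32,255,255),(350,215,385,245),.098),("white",(0,0,200),(179,45,255),(245,160,315,212),.017)):
    for c,st in blobs(t,lo,hi,roi):print(nm,c,st,onz("top",c,z))
h=cv2.cvtColor(t,cv2.COLOR_BGR2HSV)
crop=t[130:250,180:320]
cv2.imwrite('pics/c0.png',cv2.resize(crop,None,fx=5,fy=5,interpolation=cv2.INTER_CUBIC))
E
```

```text
cork [236.51870324 183.2967581 ] [ 11   8  32  32 802] [0.58203442 0.15786396 0.008     ]
brass [198.92896175 220.08743169] [  7   8  15  15 183] [0.45344598 0.27114923 0.098     ]
bluebrass [369.17142857 228.14285714] [ 12   6  15  15 175] [ 0.4318641 -0.2703114  0.098    ]
white [278.6965812 181.6011396] [  7   8  56  40 702] [0.58796647 0.01224547 0.017     ]
```

View pics/c0.png

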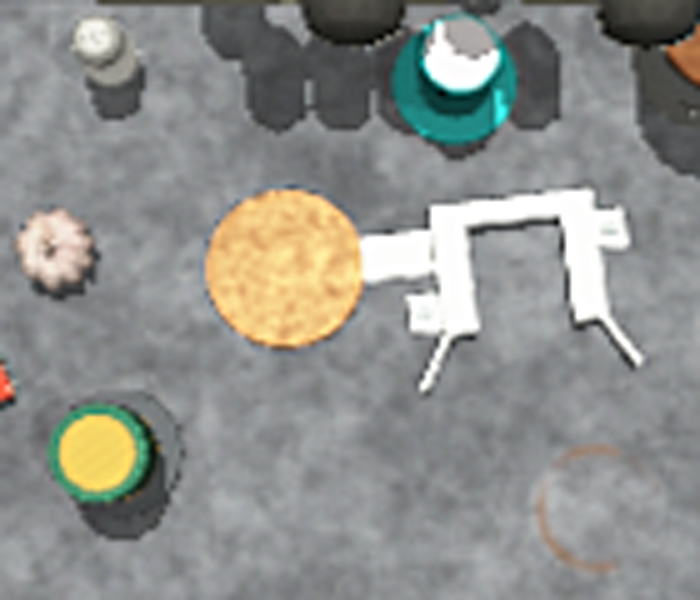

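The crop shows the cork at (285,268), bracket back bar from (432,207) to (592,190), so yaw is about +0.1 rad, and flare tips at (425,390) and (640,365). The turquoise tin is behind the bracket. First I turn the tool so its closing line lies along the push-in direction.

Call:
step_arm([
  [0,0,0,0,0,6.8,0],
  [0,0,0,0,0,6.8,0],
  [0,0,0,0,0,6.8,0],
  [0,0,0,0,0,6.8,0],
  [0,0,0,0,0,6.8,0],
  [0,0,0,0,0,6.8,0],
  [0,0,0,0,0,6.8,0],
  [0,0,0,0,0,6.8,0],
  [0,0,0,0,0,6.8,0],
  [0,0,0,0,0,6.8,0],
  [0,0,0,0,0,0,0],
])

```text
clock: 1.02
position: [0.1837, 0.6493, 0.2241]
ee_rot: [-3.142, 0.001, 1.673]
force: [-0.2, 0.3, 0.1]
width: 1.001
gripper_force: 0.0
```

```bash
cat >> h.py <<'E'
from scipy.spatial.transform import Rotation as R
def delta(to):
    s=arm.observe();M=R.from_euler('xyz',s["ee_rot"]).as_matrix()
    return (M.T@(np.array(to)-s["position"])*1000).round(1)
E
python3 - <<'E'
from h import *
s=arm.observe();print(s["position"],s["ee_rot"],s["q"])
c=lambda x,y,z:onz("top",(180+x/5-.4,130+y/5-.4),z)
print("bar",c(432,207,.017),c(592,190,.017),"flare",c(425,390,.017),c(640,365,.017),"inner",c(470,228,.017),c(478,330,.017),c(562,222,.017),c(575,318,.017),"turq",c(455,80,.003))
print("tool delta to above tin",delta((.453,.271,.20)))
E
```

```text
[0.18365448 0.64929809 0.22406073] [-3.14153654e+00  7.81930773e-04  1.67280594e+00] [-1.62407849  0.43933191  0.3211297   1.61828772 -0.15028412  1.10913122
 -1.16219364]
bar [0.624471   0.05612538 0.017     ] [ 0.63712191 -0.0543607   0.017     ] flare [0.49813587 0.06031688 0.017     ] [ 0.51632155 -0.08684084  0.017     ] inner [0.61004938 0.02985248 0.017     ] [0.53955491 0.0241643  0.017     ] [ 0.61468039 -0.03359523  0.017     ] [ 0.54829828 -0.04240294  0.017     ] turq [0.71666984 0.04000354 0.003     ]
tool delta to above tin [-403.7  229.4   24.4]
```

Call:
step_arm([
  [-33.6,19.1,1,0,0,0,0],
  [-33.6,19.1,1,0,0,0,0],
  [-33.6,19.1,1,0,0,0,0],
  [-33.6,19.1,1,0,0,0,0],
  [-33.6,19.1,1,0,0,0,0],
  [-33.6,19.1,1,0,0,0,0],
  [-33.6,19.1,1,0,0,0,0],
  [-33.6,19.1,1,0,0,0,0],
  [-33.6,19.1,1,0,0,0,0],
  [-33.6,19.1,1,0,0,0,0],
  [-33.6,19.1,1,0,0,0,0],
  [-33.6,19.1,1,0,0,0,0],
  [0,0,0,0,0,0,0],
  [0,0,0,0,0,0,0],
])

```text
clock: 2.18
position: [0.4563, 0.2713, 0.2125]
ee_rot: [3.141, 0.0, 1.679]
force: [-1.1, 1.1, 0.4]
width: 1.004
gripper_force: 0.0
```

Run:
```python
from h import *
P=arm.camera_params("wrist");w=arm.grab_frame("wrist");s=arm.observe();print(s["position"],s["ee_rot"],s["q"])
cv2.imwrite('pics/w1.png',w);print(P)
t=arm.grab_frame("top");cv2.imwrite('pics/t1.png',t)
for X in((.453,.271,.098),(.582,.158,.008),(.581,-.004,.0)):print(proj("wrist",X,P))
```

```text
[0.45537411 0.27287191 0.21241601] [-3.14140096e+00  1.00389309e-04  1.68070224e+00] [-1.10454245  0.21735635  0.51536733  1.96460024 -0.12738399  0.99109849
 -0.4193515 ]
{'intrinsics': array([[297.31863964,   0.        , 250.53524725],
       [  0.        , 297.31863964, 188.40301151],
       [  0.        ,   0.        ,   1.        ]]), 'extrinsics': array([[ 9.94102377e-01, -1.04089221e-01, -3.04285618e-02,
         4.47600809e-01],
       [ 1.08443829e-01,  9.55786189e-01,  2.73336234e-01,
         3.51402230e-01],
       [ 6.31843387e-04, -2.75023990e-01,  9.61437156e-01,
         3.71691561e-01],
       [ 0.00000000e+00,  0.00000000e+00,  0.00000000e+00,
         1.00000000e+00]])}
[246.86203396 190.63066802]
[329.28791649 257.63650338]
[305.58376835 335.85575826]
```

View pics/w1.png

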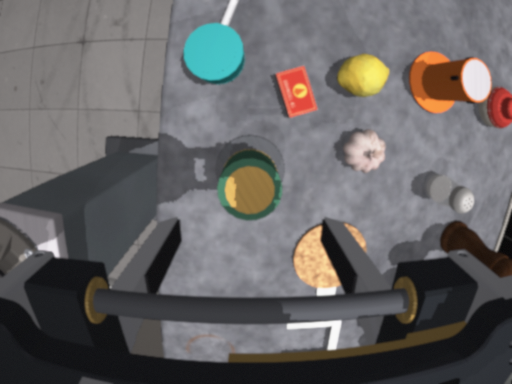

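The wrist view shows the green lid at about (249,190), between the jaws' line, with the cork at (325,255) partly hidden by a finger.

Run:
```python
from h import *
w=cv2.imread('pics/w1.png')
P=arm.camera_params("wrist")
for c,st in blobs(w,(10,90,60),(35,255,255),(215,155,285,222),100):print("brass",c,st,onz("wrist",c,.098,P))
for c,st in blobs(w,(50,60,30),(95,255,255),(205,145,295,235),30):print("green",c,st)
# cork edges
h=cv2.cvtColor(w,cv2.COLOR_BGR2HSV)
c=onz("wrist",(249.5,189),.098,P);print(c)
print(delta((.453,.271,.075)))
```

```text
brass [249.30156166 189.58481422] [  10   11   50   48 1857] [0.45371262 0.27488516 0.098     ]
green [249.13819986 180.45357902] [  12    6   65   69 1411]
[0.45383719 0.27548582 0.098     ]
[ -2.6  -2.1 137.4]
```

Call:
step_arm([
  [0,-1.8,28,0,0,0,0],
  [0,0,28,0,0,0,0],
  [0,0,28,0,0,0,0],
  [0,0,28,0,0,0,0],
  [0,0,28,0,0,0,0],
  [0,0,0,0,0,0,0],
  [0,0,0,0,0,0,255],
  [0,0,0,0,0,0,255],
  [0,0,0,0,0,0,255],
  [0,0,0,0,0,0,255],
  [0,0,0,0,0,0,255],
  [0,0,0,0,0,0,255],
  [0,0,0,0,0,0,255],
  [0,0,0,0,0,0,255],
])

```text
clock: 3.45
position: [0.4542, 0.2737, 0.0734]
ee_rot: [3.14, -0.001, 1.679]
force: [0.9, 1.1, 9.5]
width: 0.659
gripper_force: 30.0
```

Call:
step_arm([
  [0,0,-2,0,0,0,255],
  [0,0,-2,0,0,0,255],
  [0,0,0,0,0,0,255],
  [0,0,0,0,0,0,255],
])

```text
clock: 3.78
position: [0.4532, 0.2731, 0.0765]
ee_rot: [-3.141, 0.0, 1.679]
force: [-0.0, -0.3, -3.1]
width: 0.655
gripper_force: 30.0
```

Call:
step_arm([
  [0,0,-1,0,0,0,255],
  [-8,-1.2,0,0,0,0,255],
  [-16,-2.4,0,0,0,0,255],
  [-20,-3,0,0,0,0,255],
  [-20,-3,0,0,0,0,255],
  [-20,-3,0,0,0,0,255],
  [-20,-3,0,0,0,0,255],
  [-20,-3,0,0,0,0,255],
  [-20,-3,0,0,0,0,255],
  [-20,-3,0,0,0,0,255],
  [-20,-3,0,0,0,0,255],
  [-20,-3,0,0,0,0,255],
  [-20,-3,0,0,0,0,255],
  [-20,-3,0,0,0,0,255],
  [-20,-3,0,0,0,0,255],
  [-17,-2.5,0,0,0,0,255],
  [-8,-1.2,0,0,0,0,255],
  [0,0,0,0,0,0,255],
  [0,0,0,0,0,0,255],
])

```text
clock: 5.37
position: [0.4412, -0.0191, 0.0775]
ee_rot: [-3.141, -0.0, 1.678]
force: [-0.0, -0.1, -2.2]
width: 0.662
gripper_force: 30.0
```

Run:
```python
from h import *
P=arm.camera_params("wrist");w=arm.grab_frame("wrist");s=arm.observe();print(s["position"],s["ee_rot"],s["q"],s["force"])
t=arm.grab_frame("top");a=arm.grab_frame("scene");cv2.imwrite('pics/t2.png',t);cv2.imwrite('pics/w2.png',w);cv2.imwrite('pics/s2.png',a)
c=cv2.resize(a[170:310,170:350],None,fx=3,fy=3,interpolation=cv2.INTER_CUBIC)
cv2.imwrite('pics/m2.png',np.hstack([c[:384],cv2.resize(w,None,fx=.5,fy=.5)[:0].reshape(0,0,3) if 0 else np.zeros((384,1,3),np.uint8)]))
np.save('P2.npy',P,allow_pickle=True)
```

```text
[ 0.4413847  -0.01843392  0.07745628] [-3.14150142e+00 -2.39908253e-04  1.67890152e+00] [-0.5616614   0.29024837  0.53009777  2.26653138 -0.24597885  0.63751401
  0.25719213] [ 0.64934248 -0.31144748 -2.74680348]
```

View pics/m2.png

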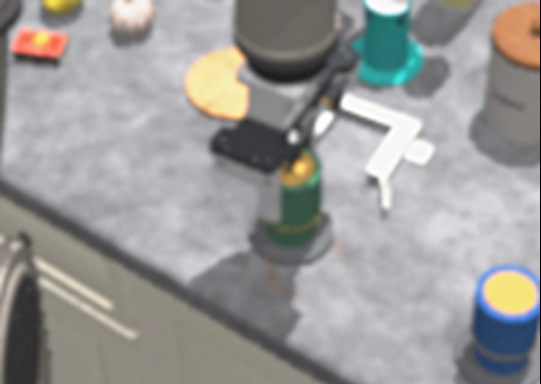

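View pics/w2.png

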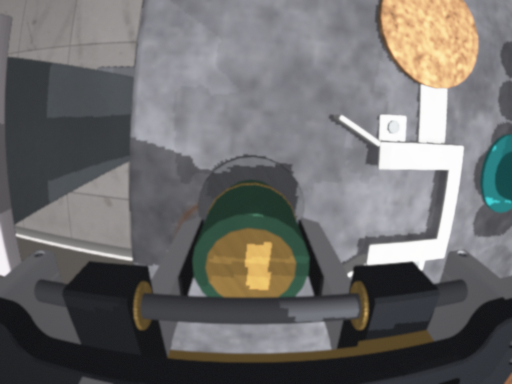

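The scene crop shows the tin held upright clear of the bracket. The wrist view shows the bracket: mouth inner corners at about (381,169) and (367,246), inner back corners at (446,169) and (440,241), and a flare tip at (338,117).

Run:
```python
from h import *
P=np.load('P2.npy',allow_pickle=True).item();w=cv2.imread('pics/w2.png')
g=lambda p,z=.017:onz("wrist",p,z,P)[:2]
L,Rr,BL,BR=g((381,169)),g((367,246)),g((446,169)),g((440,241))
print(L,Rr,np.linalg.norm(L-Rr),BL,BR)
d=L-Rr;print("yaw mouth",np.arctan2(-d[0],d[1]),"left",np.arctan2(*(BL-L)[::-1]),"right",np.arctan2(*(BR-Rr)[::-1]))
y=.115;ex=np.array([np.cos(y),np.sin(y)]);print("origin from mouth",(L+Rr)/2+.04*ex, "mid back",(BL+BR)/2)
O=[]
for c,st in blobs(w,(8,60,90),(28,255,255),(378,0,485,90),500):
    print("cork",c,st,g(c,.008))
print("flare tip",g((338,117)))
# tin foot/lid: lid green ring top
for X in((.5805,-.0037,.098),(.4414,-.0184,.1015)):print(proj("wrist",X,P))
h=cv2.inRange(cv2.cvtColor(w,cv2.COLOR_BGR2HSV),(0,0,190),(179,50,255))
for r in range(138,262,6):
    print(r,[x for x in range(330,475) if h[r,x]!=h[r,x-1]],end=' ')
```

```text
[0.54243195 0.02610885] [ 0.54618615 -0.04247411] 0.06868563092563942 [0.60951803 0.03491107] [ 0.62627791 -0.03415155]
yaw mouth 0.05468491890597199 left 0.130462665351419 right 0.10354121370164489
origin from mouth [ 0.58404484 -0.00359276] mid back [6.17897970e-01 3.79764052e-04]
cork [430.26932149  39.37380325] [   1    0  100   88 7207] [0.57942251 0.1454549 ]
flare tip [0.49899355 0.06132051]
[465.87023614 248.3718857 ]
[250.77669647 264.35037755]
138 [367, 376, 379, 406, 419, 445] 144 [376, 442] 150 [380, 464] 156 [380, 464] 162 [379, 463] 168 [379, 462] 174 [448, 461] 180 [447, 460] 186 [447, 459] 192 [446, 459] 198 [445, 458] 204 [444, 457] 210 [443, 455] 216 [442, 454] 222 [440, 453] 228 [439, 452] 234 [438, 451] 240 [422, 449] 246 [370, 448] 252 [368, 446] 258 [368, 444]
```

Call:
step_arm([
  [-1.5,5,0,0,0,0,255],
  [0,10,0,0,0,0,255],
  [0,12,0,0,0,0,255],
  [0,12,0,0,0,0,255],
  [0,12,0,0,0,0,255],
  [0,12,0,0,0,0,255],
  [0,12,0,0,0,0,255],
  [0,10,0,0,0,0,255],
  [0,10,0,0,0,0,255],
  [0,10,0,0,0,0,255],
  [0,10,0,0,0,0,255],
  [0,8,0,0,0,0,255],
  [0.5,6,0,0,0,0,255],
  [0.5,4,0,0,0,0,255],
  [0,0,0,0,0,0,255],
  [0,0,0,0,0,0,255],
])

```text
clock: 6.85
position: [0.5736, -0.005, 0.0774]
ee_rot: [-3.141, 0.0, 1.679]
force: [0.2, 0.2, -2.6]
width: 0.654
gripper_force: 30.0
```

Call:
step_arm([
  [0,2,0,0,0,0,255],
  [0,2,0,0,0,0,255],
  [0,2,0,0,0,0,255],
  [0,1.5,0,0,0,0,255],
  [0,0,0,0,0,0,255],
  [0,0,0,0,0,0,255],
])

```text
clock: 7.35
position: [0.5813, -0.0042, 0.0775]
ee_rot: [-3.142, 0.0, 1.679]
force: [-0.3, -0.9, -3.6]
width: 0.657
gripper_force: 30.0
```

Call:
step_arm([
  [0,1,0,0,0,0,255],
  [0,1,0,0,0,0,255],
  [0,0,0,0,0,0,255],
  [0,0,0,0,0,0,255],
])

```text
clock: 7.68
position: [0.5833, -0.004, 0.0775]
ee_rot: [-3.142, 0.0, 1.679]
force: [-0.3, -0.0, -3.1]
width: 0.659
gripper_force: 30.0
```

Call:
step_arm([
  [0,1,0,0,0,0,255],
  [0,0.7,0,0,0,0,255],
  [0,0,0,0,0,0,255],
  [0,0,0,0,0,0,255],
])

```text
clock: 8.02
position: [0.585, -0.0038, 0.0774]
ee_rot: [-3.141, 0.0, 1.679]
force: [0.9, -0.8, -3.5]
width: 0.661
gripper_force: 30.0
```

Call:
step_arm([
  [0,1,0,0,0,0,255],
  [0,0.5,0,0,0,0,255],
  [0,0,0,0,0,0,255],
  [0,0,0,0,0,0,255],
])

```text
clock: 8.35
position: [0.586, -0.0037, 0.0773]
ee_rot: [-3.141, -0.0, 1.679]
force: [-4.0, -0.7, 0.4]
width: 0.66
gripper_force: 30.0
```

Run:
```python
from h import *
P=arm.camera_params("wrist");w=arm.grab_frame("wrist");s=arm.observe();print(s["position"],s["force"],s["moment"])
a=arm.grab_frame("scene");cv2.imwrite('pics/w3.png',w)
c=cv2.resize(a[175:255,240:330],None,fx=4,fy=4,interpolation=cv2.INTER_CUBIC)
cv2.imwrite('pics/m3.png',np.hstack([cv2.resize(w[100:384],(440,320)),c[:320]]))
```

```text
[ 0.58605313 -0.00371596  0.07737849] [-4.16202393 -0.23433652 -0.28075992] [-0.21384484  1.1650077  -0.04787812]
```

View pics/m3.png

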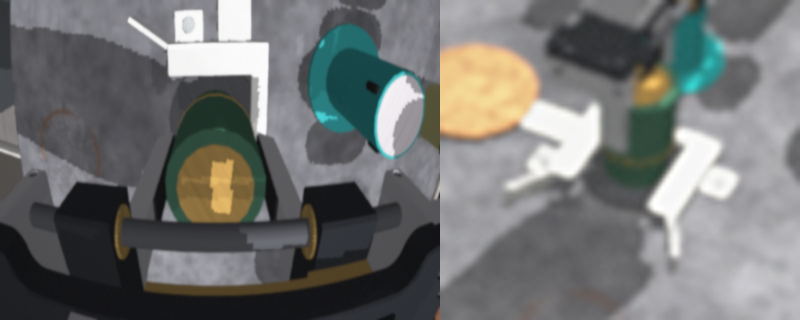

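Contact at the back stop (-4 N). The picture shows the tin's foot under the bracket's sides and back. I ease off 0.7 mm and start the lift.

Call:
step_arm([
  [0,-0.7,0,0,0,0,255],
  [0,0,-3,0,0,0,255],
  [0,0,-3,0,0,0,255],
  [0,0,-3,0,0,0,255],
  [0,0,-3,0,0,0,255],
  [0,0,-3,0,0,0,255],
  [0,0,-3,0,0,0,255],
  [0,0,0,0,0,0,255],
])

```text
clock: 9.12
position: [0.586, -0.0036, 0.0962]
ee_rot: [3.141, -0.0, 1.679]
force: [-3.7, -1.2, -2.5]
width: 0.659
gripper_force: 30.0
```

Run:
```python
from h import *
P=arm.camera_params("wrist");w=arm.grab_frame("wrist");s=arm.observe();print(s["position"],s["force"],s["moment"])
a=arm.grab_frame("scene");cv2.imwrite('pics/w4.png',w)
c=cv2.resize(a[175:255,240:330],None,fx=4,fy=4,interpolation=cv2.INTER_CUBIC)
cv2.imwrite('pics/m4.png',np.hstack([cv2.resize(w[100:384],(440,320)),c[:320]]))
```

```text
[ 0.58602492 -0.00369921  0.09614989] [-3.69111469 -0.18486508 -0.73404389] [-0.09851581  0.79929556  0.07208387]
```

View pics/m4.png

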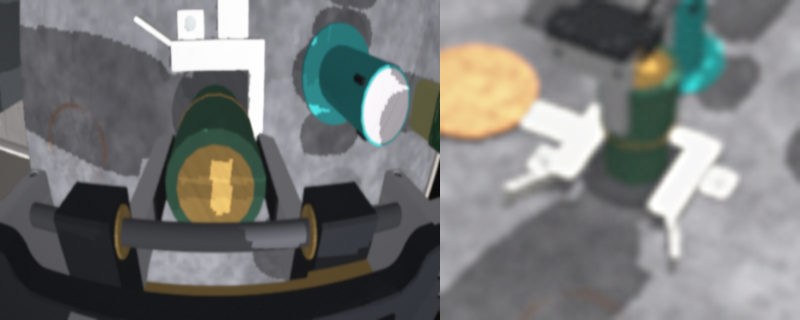

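The lid's brass band has risen relative to the tin body, with the foot still in the bracket, so the lid is sliding off. I carry on lifting.

Call:
step_arm([
  [0,-0.7,-3,0,0,0,255],
  [0,0,-4,0,0,0,255],
  [0,0,-4,0,0,0,255],
  [0,0,-4,0,0,0,255],
  [0,0,-4,0,0,0,255],
  [0,0,-4,0,0,0,255],
  [0,0,-4,0,0,0,255],
  [0,0,-4,0,0,0,255],
  [0,0,-4,0,0,0,255],
  [0,0,-4,0,0,0,255],
  [0,0,-4,0,0,0,255],
  [0,0,-4,0,0,0,255],
  [0,0,-6,0,0,0,255],
  [0,0,-8,0,0,0,255],
  [0,0,-10,0,0,0,255],
  [0,0,-10,0,0,0,255],
  [0,0,0,0,0,0,255],
  [0,0,0,0,0,0,255],
])

```text
clock: 10.72
position: [0.5855, -0.0036, 0.1773]
ee_rot: [3.14, -0.0, 1.679]
force: [-0.5, -0.6, -1.0]
width: 0.658
gripper_force: 30.0
```

Run:
```python
from h import *
P=arm.camera_params("wrist");w=arm.grab_frame("wrist");s=arm.observe();print(s["position"],s["force"],s["ee_rot"],s["width"])
a=arm.grab_frame("scene");cv2.imwrite('pics/w5.png',w)
c=cv2.resize(a[155:235,230:320],None,fx=4,fy=4,interpolation=cv2.INTER_CUBIC)
cv2.imwrite('pics/m5.png',np.hstack([cv2.resize(w[20:384],(440,320)),c[:320]]))
for k in((.582,.158),):print(delta((*k,.165)))
```

```text
[ 0.58510389 -0.00362433  0.17667725] [-0.24064944  0.63626765 -1.4131137 ] [ 3.14115699e+00 -2.05134083e-04  1.67907230e+00] 0.6573719798293921
[161.   14.6  11.3]
```

View pics/m5.png

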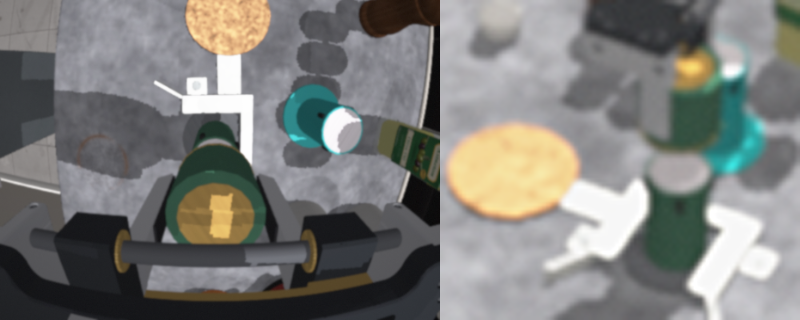

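The picture shows the lid fully free above the open tin, which stands upright in the bracket. I carry the lid over the cork.

Call:
step_arm([
  [10,1,0,0,0,0,255],
  [20,2,0,0,0,0,255],
  [25,2,0,0,0,0,255],
  [25,2,0,0,0,0,255],
  [25,2,0,0,0,0,255],
  [25,2,0,0,0,0,255],
  [20,3,0,0,0,0,255],
  [11,2,10,0,0,0,255],
  [0,0,20,0,0,0,255],
  [0,0,25,0,0,0,255],
  [0,0,25,0,0,0,255],
  [0,0,20,0,0,0,255],
  [0,0,15,0,0,0,255],
  [0,0,10,0,0,0,255],
  [0,0,2,0,0,0,255],
  [0,0,0,0,0,0,255],
  [0,0,0,0,0,0,255],
])

```text
clock: 12.23
position: [0.5839, 0.1579, 0.05]
ee_rot: [3.141, -0.0, 1.679]
force: [0.4, -0.8, -0.3]
width: 0.655
gripper_force: 30.0
```

Call:
step_arm([
  [0,0,2,0,0,0,255],
  [0,0,1,0,0,0,255],
  [0,0,1,0,0,0,255],
  [0,0,0,0,0,0,255],
  [0,0,0,0,0,0,255],
])

```text
clock: 12.65
position: [0.5836, 0.1581, 0.0457]
ee_rot: [3.141, -0.0, 1.679]
force: [0.8, 0.5, -1.1]
width: 0.662
gripper_force: 30.0
```

Call:
step_arm([
  [0,0,1,0,0,0,255],
  [0,0,1,0,0,0,255],
  [0,0,0,0,0,0,255],
  [0,0,0,0,0,0,255],
])

```text
clock: 12.98
position: [0.5837, 0.158, 0.0435]
ee_rot: [3.142, -0.0, 1.679]
force: [-0.2, 0.2, -0.2]
width: 0.657
gripper_force: 30.0
```

Call:
step_arm([
  [0,0,1,0,0,0,255],
  [0,0,0.5,0,0,0,255],
  [0,0,0,0,0,0,255],
  [0,0,0,0,0,0,255],
])

```text
clock: 13.32
position: [0.5837, 0.158, 0.0432]
ee_rot: [3.141, -0.001, 1.679]
force: [-7.6, -1.4, 24.3]
width: 0.658
gripper_force: 30.0
```

Call:
step_arm([
  [0,0,-1,0,0,0,255],
  [0,0,0,0,0,0,255],
  [0,0,0,0,0,0,0],
  [0,0,0,0,0,0,0],
  [0,0,0,0,0,0,0],
  [0,0,0,0,0,0,0],
  [0,0,0,0,0,0,0],
  [0,0,0,0,0,0,0],
  [0,0,0,0,0,0,0],
  [0,0,-8,0,0,0,0],
  [0,0,-15,0,0,0,0],
  [0,0,-25,0,0,0,0],
  [0,0,-25,0,0,0,0],
  [0,0,-25,0,0,0,0],
  [0,0,-25,0,0,0,0],
  [0,0,-15,0,0,0,0],
  [0,0,0,0,0,0,0],
])

```text
clock: 14.73
position: [0.5852, 0.1583, 0.1849]
ee_rot: [3.137, -0.002, 1.679]
force: [-0.3, -0.5, 1.0]
width: 1.0
gripper_force: 0.0
```

Run:
```python
from h import *
w=arm.grab_frame("wrist");s=arm.observe();print(s["position"],s["force"],s["width"])
a=arm.grab_frame("scene")
c=cv2.resize(a[155:235,220:310],None,fx=4,fy=4,interpolation=cv2.INTER_CUBIC)
cv2.imwrite('pics/m6.png',np.hstack([cv2.resize(w[20:384],(440,320)),c[:320]]))
```

```text
[0.58438299 0.15824971 0.18305075] [ 0.14096734 -0.17087199 -0.23864606] 0.9960614808675058
```

View pics/m6.png

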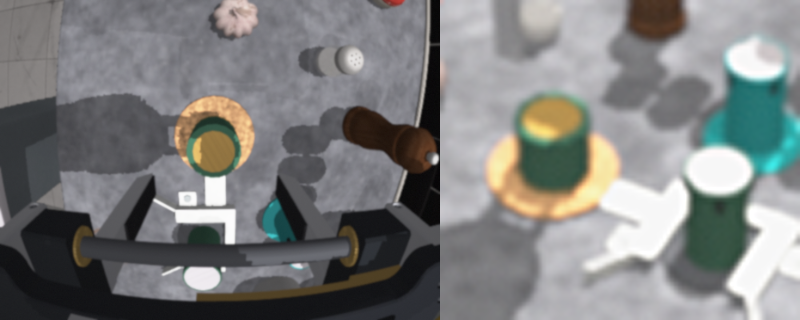

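The lid stands centred on the cork, the open tin is upright in the bracket, and the gripper is clear of both.

```bash
python3 -c "
from bench import arm
print(arm.sign_off())"
```

```text
the job is handed in; nothing more can be done
None
```

The job is handed in at about 15 s on the clock: the green tin stands open and upright in the bracket, its lid is open side down on the cork rest, and the blue tin and look-alikes were not touched.

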